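# Unmould the red ice lolly and hold it flat over the plate

## Robot

A 6-joint arm with a two-finger parallel gripper is mounted at the origin on the work surface. World frame = base frame: x ahead of the robot, y to its left, z up, the work surface at z = 0. Lengths are in m, angles in rad, forces in N, time in s.
With the tool pointing down it reaches from about 0.425 to 0.95 m from the base axis. Payload 14.7 kg.
Tool frame: the origin (TCP) lies at the very end of the fingers, on their centre line; the grasp point (between the pads) lies 19 mm behind it; z points along the fingers, y is the line along which they close (so a half turn about z gives the same grasp; the last joint's range is limited). The gripper opens to 85 mm and grips with 20 to 120 N. Pads are 22 mm wide; open, the fingers measure 114 mm over their backs; the gripper's body (76 mm by 85 mm) begins 54 mm behind the grasp point. The pads swing forward as they close: fully open they stand 13 mm farther back than shut.
Start: joints at [-1.147, 0.48, 1.596, -0, 1.065, -0.047], TCP at [0.295, -0.579, 0.231] pointing down, gripper open.
Joint ranges: [-2.75, 2.75], [-0.82, 2.05], [0.23, 2.67], [-1.56, 4.7], [0.09, 2.69], [-2.92, 2.92]. Speed limits (rad/s): [1.89, 1.89, 2.39, 3.01, 3.01, 3.01].

## Interface

Orientations are given as a unit quaternion [x, y, z, w].
In Python, from rig import * gives the robot as it stands. The module is installed in compiled form; this text tells all that it offers.
- The arm moves only by the tool servo_tool, never from a script. Its argument "steps" is a list of rows, each an object of numbers: "wx", "wy", "wz": the turn, a rotation vector about the tool's x, y, z as a fraction of full scale; "tx", "ty", "tz": the shift along the tool's x, y, z as a fraction of full scale; "fingers": the finger opening in mm, from 0 to 85.4. In form: [{"wx": .., "wy": .., "wz": .., "tx": .., "ty": .., "tz": .., "fingers": ..}, ...]. A call has 1 to 12 rows; each row shifts and turns the commanded pose from where the row before left it, along the tool's axes as they then stand; what a row does not reach is not made up. Full scale, the value 1, is 0.2 m for a shift and 90 degrees for a turn. A row lasts 1/8 s, in which the tool goes at most 62.5 mm and 10.7 degrees, less where a joint would pass 70% of its speed; a pose out of reach is approached as far as the arm can. A call with a number of a shift or a turn outside -1 to 1 is refused whole. A call with a gripper value outside its range is refused whole. The fingers move at their own pace and stop on an object; "force" is the grip in N (left out, the last holds). Time passes only in rows, so rows that do not move let the fingers close. It gives the time, the measured TCP pose, the force, the opening and the grip force at its end, in the units of the state.
- get_state(): the state, without advancing time (a new reading comes with each control period).
- get_image(name): name is "scene" or "top" or "wrist"; returns the picture (420x560x3 uint8, red, green, blue); there is no depth.
- camera_model(name): a dict with "fx", "fy", "cx", "cy" (pixels), "R" (3x3) and "t" (3): a world point X has camera coordinates R X + t. Camera axes: x right, y down, z forward; pixel columns grow to the right and rows downward; lengths in m; the calibration is good to about 2 mm. A picture is of the moment at which its call begins: read the wrist's pose just before it. camera_model takes no time and is no camera call; for the wrist camera it gives the pose at the moment of the call.
- close_job(): hands the job in; it is judged then, once.
The state is a dict: "t": time; "qpos": joint angles; "qvel": joint speeds; "tau": joint torques, N m; "eef_pos": TCP position; "orientation": TCP orientation; "contact_force": force on the tool from outside, world axes, zero at the start; "ft_torque": the same for the moment, N m; "opening": opening from 0.0 (shut) to 1.0 (fully open); "finger_force": force on a finger pad.
Only numpy, scipy, OpenCV 4.12 (cv2) and the standard library are available. Lean on these libraries where they do the work, as an engineer would, in place of code of your own. Each camera call takes 0.05 s, during which the arm holds its last target. There are 200 camera calls.

## Task

Draw the red ice lolly straight up out of its pocket in the mould by its handle, and once it is clear turn it so that it lies level with a broad face up. Finish still holding it like that in the gripper, ice over the middle of the blue plate and at least 12 cm above the worktop, touching nothing else. Leave the other two lollies in the mould, and do not shift the plate or the other things around.

Things in the scene. Friction and masses are not known exactly. Their poses are not given: they have to be found in the camera images.
- mould: white lolly mould with blue bands, fixed to the worktop: block 180 x 80 mm, 90 mm high. Three flat pockets in a row along its x axis, at x = -55, 0 and +55 mm, each 22 mm (x) by 48 mm (y) and 84 mm deep, open at the top. Origin: centre of the underside; z up
- red_lolly: red ice lolly, rigid, 50 to 100 g, upright in any one of the pockets (2 mm play, slides out freely), x and y parallel to the mould's. Origin: centre of the tip; z from tip to handle. z 0 to 80 mm: ice, 18 mm (x) by 44 mm (y); 80 to 84: white drip guard 34 x 60 mm, resting on the mould's top; 84 to 134: red handle 18 mm (x) by 30 mm (y). The broad faces look to +x and -x
- red_grip (a point): middle of the red lolly's handle, 109 mm from the tip on the lolly's axis; a grip of 20 N is enough to hold the lolly level; axes as the lolly's
- red_ice (a point): middle of the red lolly's ice body, 40 mm from the tip on the lolly's axis; axes as the lolly's
- yellow_lolly: yellow lolly of the same form and size, in another pocket; stays there, its handle reaching 144 mm above the worktop
- green_lolly: green lolly of the same form and size, in another pocket; stays there, as high as the yellow one
- plate: loose round blue plate, 200 mm across, 18 mm high, 0.45 kg, on the worktop. Origin: centre of the underside; z up
- mug: loose white mug, 80 mm across, 85 mm high, on the yellow mat (a thin fixed mat beyond the work area). Origin: centre of the underside
- biscuit_dish: loose white dish of biscuits, 110 x 130 mm, 30 mm high, on the yellow mat. Origin: centre of the underside
- spatula: loose spatula lying on the yellow mat, handle to its -x. Origin: on its underside
- red_box: loose red plastic box with lid, 160 x 200 mm, 126 mm high. Origin: centre of the underside
- sugar_jar: loose glass jar, 84 mm across, 120 mm high. Origin: centre of the underside
- tin: loose yellow tin, 90 mm across, 130 mm high. Origin: centre of the underside
Not all that is in view belongs to the job. What is shaped like the mug but orange is not meant.

How it is judged:
By the outcome, as a careful person would: the job done as asked, in the order asked, and still so for the second after the job is handed in, while the arm keeps its last pose, push and grip.
It also fails if it takes over 35 s, if anything falls off the work surface, if the arm or the gripper's body presses on something with over 40 N, if the wrist force passes 120 N, or if a joint passes its speed limit or range.

## Working session

There is one attempt and no reset: what is moved stays moved. The work goes in short steps, Python scripts to look and compute and a tool call to move; the robot and the scene stay as the last step left them, time stands still between calls to the robot, and variables do not carry over. Pictures are saved under pics/ and viewed, at most 10 in all, crops included, and the job is handed in when it is done.

Besides the shell and the picture viewer there is one more tool, called after "Request:" as name(argument=value, ...), one argument or row to a line, values as JSON. servo_tool: Moves the arm, as the interface text tells. Shift numbers are shares of 0.2 m and turn numbers shares of 90 degrees, none past 1 either way. Its arguments: {"type":"object","properties":{"steps":{"type":"array"},"force":{"type":"number"}},"required":["steps"]}

```bash
mkdir -p pics
python3 - <<'E'
from rig import *
import cv2,numpy as np
s=get_state();print(s['t'],s['eef_pos'],s['orientation'])
a=get_image('scene');b=get_image('top')
np.save('scene.npy',a);np.save('top.npy',b)
cv2.imwrite('pics/s.png',a[...,::-1]);cv2.imwrite('pics/t.png',b[...,::-1])
for n in('scene','top'):
  c=camera_model(n);print(n,{k:np.round(v,4).tolist() for k,v in c.items()})
E
```

```text
0.0 [ 0.29468308 -0.57888499  0.23065368] [ 9.72418506e-01  2.33242055e-01 -1.25304304e-04 -6.14267009e-04]
scene {'fx': 461.6993, 'fy': 461.6993, 'cx': 282.13, 'cy': 200.0995, 'R': [[0.8223, 0.5686, -0.021], [0.3643, -0.5544, -0.7483], [-0.4371, 0.6077, -0.6631]], 't': [-0.4728, -0.0901, 1.4814]}
top {'fx': 440.9944, 'fy': 440.9944, 'cx': 285.0303, 'cy': 214.7421, 'R': [[-0.0106, -0.9999, 0.0068], [-0.9984, 0.0102, -0.0564], [0.0563, -0.0074, -0.9984]], 't': [0.0209, 0.5563, 1.4095]}
```

View pics/s.png

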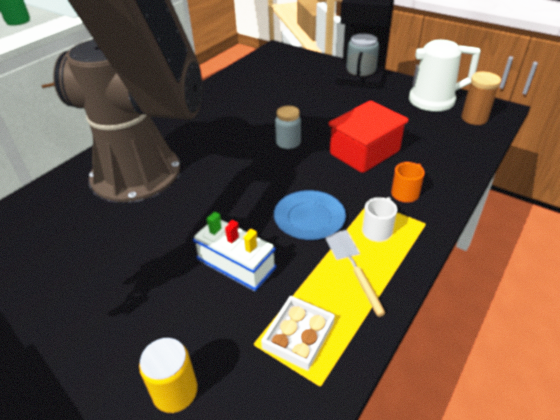

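View pics/t.png

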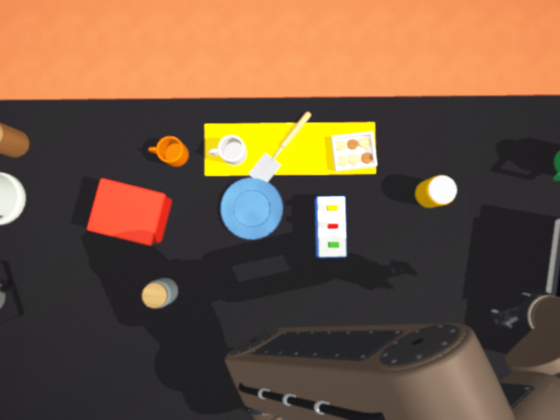

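The scene view shows the mould at about (235,255) with green (214,223), red (232,232) and yellow (250,240) handles, and the plate at (310,214). In the top view the handles are at (333,245), (332,226) and (331,208), and the plate is at (252,208). Two things could be taken for the red lolly: the red box (top 130,212; scene 368,135) and the red handle (top 332,226; scene 232,232). I choose the small handle in the middle pocket.

```bash
cat > h.py <<'E'
import numpy as np,cv2
from rig import camera_model
def ray(c,u,v):
    R=np.array(c['R']);t=np.array(c['t']);o=-R.T@t
    return o,R.T@np.array([(u-c['cx'])/c['fx'],(v-c['cy'])/c['fy'],1])
def onz(c,u,v,z):
    o,d=ray(c,u,v);return o+d*(z-o[2])/d[2]
def cross(a,b):
    (o1,d1),(o2,d2)=a,b
    s=np.linalg.lstsq(np.c_[d1,-d2],o2-o1,rcond=None)[0]
    p,q=o1+s[0]*d1,o2+s[1]*d2
    return (p+q)/2,np.linalg.norm(p-q)
def blobs(m,lo=8):
    n,l,st,ce=cv2.connectedComponentsWithStats(m.astype(np.uint8))
    return [(st[i],ce[i],l==i) for i in range(1,n) if st[i][4]>=lo]
def masks(a):
    h=cv2.cvtColor(a,cv2.COLOR_RGB2HSV).astype(int);H,S,V=h[...,0],h[...,1],h[...,2]
    k=(S>150)&(V>80)
    return dict(red=k&((H<6)|(H>174)),yellow=k&(H>22)&(H<34),green=k&(H>45)&(H<75),blue=(S>110)&(V>60)&(H>98)&(H<122),white=(S<60)&(V>170))
E
python3 - <<'E'
from h import *
T=camera_model('top');S=camera_model('scene');a=np.load('top.npy');b=np.load('scene.npy')
mt,ms=masks(a),masks(b);P={}
def inbox(bl,x0,x1,y0,y1): return [q for q in bl if x0<q[1][0]<x1 and y0<q[1][1]<y1]
for n in('red','yellow','green'):
    p=inbox(blobs(mt[n]),310,350,190,265);q=inbox(blobs(ms[n]),195,275,205,260)
    print(n,[(x[0].tolist(),x[1].round(1)) for x in p],[(x[0].tolist(),x[1].round(1)) for x in q])
    print('  z.14',onz(T,*p[0][1],.142).round(4), [np.round(x,4) for x in cross(ray(T,*p[0][1]),ray(S,*q[0][1]))])
p=max(inbox(blobs(mt['blue']),210,290,170,250),key=lambda x:x[0][4]);print('plate',p[0],onz(T,*p[1],.015).round(4))
q=max(inbox(blobs(ms['blue']),270,350,180,250),key=lambda x:x[0][4]);print('plate scene',q[0],onz(S,*q[1],.015).round(4))
# mould top: white+handles+blue region hull
m=np.zeros(a.shape[:2],bool);m[185:270,305:355]=a[185:270,305:355].max(2)>90
g=max(blobs(m),key=lambda x:x[0][4]);
w=max(inbox(blobs(mt['white']),310,350,190,265),key=lambda x:x[0][4])
for nm,g in(('all',g),('white',w)):
    r=cv2.boxPoints(cv2.minAreaRect(np.argwhere(g[2])[:,::-1].astype(np.float32)))
    X=np.array([onz(T,*c,.09) for c in r]);print(nm,g[0],X[:,:2].round(4).tolist(),X.mean(0).round(4),[np.linalg.norm(X[i]-X[i-1]).round(4) for i in range(4)])
cv2.imwrite('pics/c.png',np.hstack([cv2.resize(a[185:270,300:360],(400,567),interpolation=0),cv2.resize(b[200:285,190:280],(400,567),interpolation=0)])[...,::-1])
E
```

```text
red [([328, 224, 10, 4, 38], array([332.5, 225.6]))] [([225, 219, 14, 24, 225], array([231.8, 230.2]))]
  z.14 [ 0.516  -0.1233  0.142 ] [array([ 0.5173, -0.1241,  0.1278]), np.float64(0.0024)]
yellow [([328, 205, 9, 5, 38], array([331.9, 207.4]))] [([244, 229, 13, 23, 223], array([250.1, 239.7]))]
  z.14 [ 0.5697 -0.1225  0.142 ] [array([ 0.5718, -0.1235,  0.1264]), np.float64(0.0024)]
green [([329, 243, 9, 4, 35], array([333.1, 244.5]))] [([207, 212, 14, 21, 211], array([213.8, 221.6]))]
  z.14 [ 0.4606 -0.1242  0.142 ] [array([ 0.4614, -0.125 ,  0.1272]), np.float64(0.0027)]
plate [ 220  178   63   62 3049] [0.5784 0.1254 0.015 ]
plate scene [ 273  189   74   52 2924] [0.5802 0.1263 0.015 ]
all [ 314  195   34   63 1999] [[0.6115, -0.073], [0.613, -0.1715], [0.4215, -0.1727], [0.4202, -0.0749]] [ 0.5165 -0.123   0.09  ] [np.float64(0.1914), np.float64(0.0985), np.float64(0.1915), np.float64(0.0977)]
white [ 317  196   29   61 1458] [[0.609, -0.0831], [0.6081, -0.1692], [0.4244, -0.1659], [0.4254, -0.0804]] [ 0.5167 -0.1247  0.09  ] [np.float64(0.1836), np.float64(0.0861), np.float64(0.1837), np.float64(0.0854)]
```

View pics/c.png

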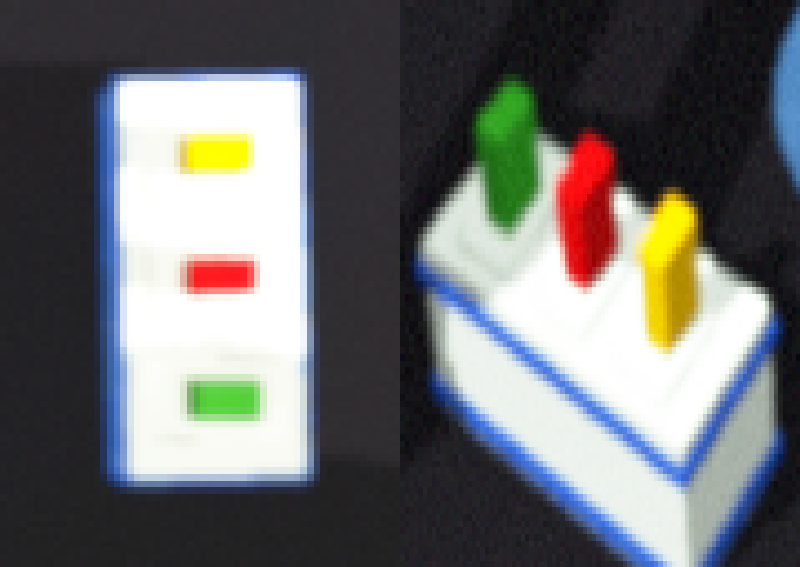

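The crop shows the red handle in the middle pocket, between green and yellow. The spacing measures 55 mm and the handle heights about 0.127, as expected. The row points about 0.9° off world x. I'm moving above it now, with the fingers partly closed so they fit between the neighbours.

Request:
servo_tool(
  steps=[
    {"tx": 0.2018,"ty": -0.1525,"fingers": 38},
    {"tx": 0.2018,"ty": -0.1525},
    {"tx": 0.2018,"ty": -0.1525},
    {"tx": 0.2018,"ty": -0.1525},
    {"tx": 0.2018,"ty": -0.1525},
    {"tx": 0.2018,"ty": -0.1525},
    {"tx": 0.2018,"ty": -0.1525},
    {"tx": 0.2018,"ty": -0.1525},
    {"tx": 0.2018,"ty": -0.1525},
    {"tx": 0.2018,"ty": -0.1525},
  ],
  force=50,
)

```text
schema error: expected keys wx, wy, wz, tx, ty, tz, fingers
```

Request:
servo_tool(
  steps=[
    {"wz": -0.1183},
    {"wz": -0.1183},
    {"wz": -0.1183},
    {"wz": -0.1183},
    {"wz": -0.1183},
    {"wz": -0.1183},
    {},
  ],
)

```text
schema error: expected keys wx, wy, wz, tx, ty, tz, fingers
```

Run:
```python
from rig import *
from h import *
from scipy.spatial.transform import Rotation as R
s=get_state();print({k:np.round(s[k],4) for k in('t','qpos','eef_pos','opening')});print(R.from_quat(s['orientation']).as_matrix().round(3))
c=camera_model('wrist');a=get_image('wrist');cv2.imwrite('pics/w.png',a[...,::-1])
for n in('red','yellow','green'):
  for st,ce,m in blobs(masks(a)[n],200):
    if n!='red' or st[4]<2e4: print(n,st,ce.round(1),onz(c,*ce,.144).round(4))
```

```text
{'t': np.float64(0.1), 'qpos': array([-1.1466,  0.4808,  1.5968, -0.    ,  1.0651, -0.0466]), 'eef_pos': array([ 0.2947, -0.579 ,  0.2307]), 'opening': np.float64(0.9979)}
[[ 0.891  0.454 -0.   ]
 [ 0.454 -0.891  0.001]
 [ 0.    -0.001 -1.   ]]
```

View pics/w.png

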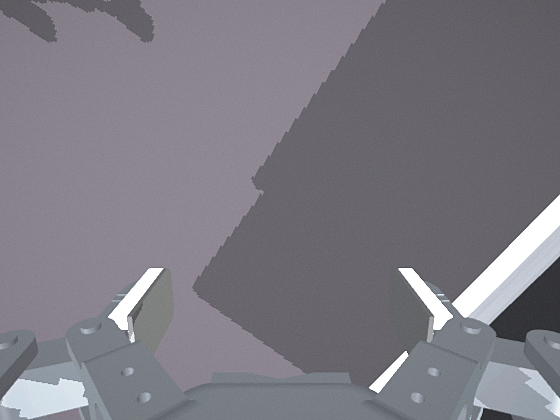

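The arm hasn't moved, because every row needs all seven keys. The wrist view only shows the bare worktop and the fingers. I'm sending the move again with full rows.

Request:
servo_tool(
  steps=[
    {"wx": 0,"wy": 0,"wz": 0,"tx": 0.2018,"ty": -0.1525,"tz": 0,"fingers": 38},
    {"wx": 0,"wy": 0,"wz": 0,"tx": 0.2018,"ty": -0.1525,"tz": 0,"fingers": 38},
    {"wx": 0,"wy": 0,"wz": 0,"tx": 0.2018,"ty": -0.1525,"tz": 0,"fingers": 38},
    {"wx": 0,"wy": 0,"wz": 0,"tx": 0.2018,"ty": -0.1525,"tz": 0,"fingers": 38},
    {"wx": 0,"wy": 0,"wz": 0,"tx": 0.2018,"ty": -0.1525,"tz": 0,"fingers": 38},
    {"wx": 0,"wy": 0,"wz": 0,"tx": 0.2018,"ty": -0.1525,"tz": 0,"fingers": 38},
    {"wx": 0,"wy": 0,"wz": 0,"tx": 0.2018,"ty": -0.1525,"tz": 0,"fingers": 38},
    {"wx": 0,"wy": 0,"wz": 0,"tx": 0.2018,"ty": -0.1525,"tz": 0,"fingers": 38},
    {"wx": 0,"wy": 0,"wz": 0,"tx": 0.2018,"ty": -0.1525,"tz": 0,"fingers": 38},
    {"wx": 0,"wy": 0,"wz": 0,"tx": 0.2018,"ty": -0.1525,"tz": 0,"fingers": 38},
  ],
  force=50,
)

```text
t: 1.4
eef_pos: [0.5167, -0.1228, 0.2313]
orientation: [0.972, 0.233, 0.0, 0.0]
contact_force: [0.4, -0.3, -0.3]
opening: 0.447
finger_force: 0.0
```

Request:
servo_tool(
  steps=[
    {"wx": 0,"wy": 0,"wz": -0.1183,"tx": 0,"ty": 0,"tz": 0,"fingers": 38},
    {"wx": 0,"wy": 0,"wz": -0.1183,"tx": 0,"ty": 0,"tz": 0,"fingers": 38},
    {"wx": 0,"wy": 0,"wz": -0.1183,"tx": 0,"ty": 0,"tz": 0,"fingers": 38},
    {"wx": 0,"wy": 0,"wz": -0.1183,"tx": 0,"ty": 0,"tz": 0,"fingers": 38},
    {"wx": 0,"wy": 0,"wz": -0.1183,"tx": 0,"ty": 0,"tz": 0,"fingers": 38},
    {"wx": 0,"wy": 0,"wz": -0.1183,"tx": 0,"ty": 0,"tz": 0,"fingers": 38},
    {"wx": 0,"wy": 0,"wz": 0,"tx": 0,"ty": 0,"tz": 0,"fingers": 38},
  ],
)

```text
t: 2.28
eef_pos: [0.5161, -0.1244, 0.2312]
orientation: [0.702, 0.712, -0.0, -0.0]
contact_force: [-0.3, 0.4, 0.7]
opening: 0.444
finger_force: 0.0
```

```bash
cat > w.py <<'E'
from rig import *
from h import *
import sys
from scipy.spatial.transform import Rotation as R
s=get_state();print({k:np.round(s[k],4).tolist() for k in('t','qpos','eef_pos','opening','contact_force')});print(R.from_quat(s['orientation']).as_matrix().round(3))
c=camera_model('wrist');a=get_image('wrist');cv2.imwrite(sys.argv[1],a[...,::-1])
for n in('red','yellow','green'):
  for st,ce,m in blobs(masks(a)[n],200): print(n,st,ce.round(1),onz(c,*ce,.144).round(4))
E
python3 w.py pics/w2.png
```

```text
{'t': 2.275, 'qpos': [-0.2936, 0.3147, 1.8685, 0.0, 0.9588, -0.3076], 'eef_pos': [0.5161, -0.1244, 0.2312], 'opening': 0.4436, 'contact_force': [-0.2856, 0.4407, 0.7479]}
[[-0.014  1.    -0.   ]
 [ 1.     0.014  0.   ]
 [ 0.    -0.    -1.   ]]
red [ 266  183   26   55 1386] [278.6 210.5] [ 0.515  -0.1199  0.144 ]
yellow [  430     0   130   309 21309] [503.5 117.1] [ 0.6521 -0.0587  0.144 ]
yellow [ 348  196   28   42 1019] [361.1 216.9] [ 0.5695 -0.1236  0.144 ]
green [ 182  184   34   53 1149] [196.5 214.3] [ 0.461  -0.1233  0.144 ]
```

View pics/w2.png

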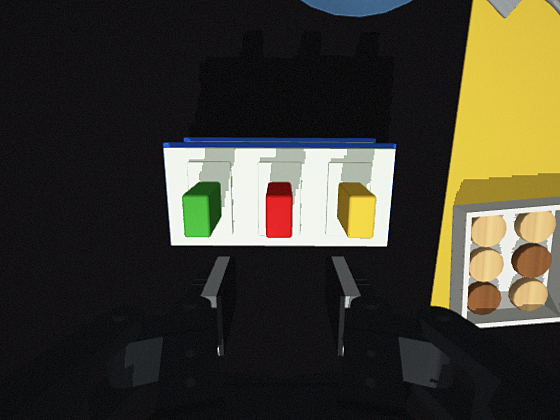

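The wrist view shows the red handle at (279,210), centred between the fingers. Green is at (197,214) and yellow at (361,217). Ray-casting gives x≈0.515 and y≈-0.123, which matches, so I descend and grip.

Request:
servo_tool(
  steps=[
    {"wx": 0,"wy": 0,"wz": 0,"tx": 0,"ty": -0.003,"tz": 0.15,"fingers": 38},
    {"wx": 0,"wy": 0,"wz": 0,"tx": 0,"ty": 0,"tz": 0.15,"fingers": 38},
    {"wx": 0,"wy": 0,"wz": 0,"tx": 0,"ty": 0,"tz": 0.15,"fingers": 38},
    {"wx": 0,"wy": 0,"wz": 0,"tx": 0,"ty": 0,"tz": 0.1,"fingers": 38},
    {"wx": 0,"wy": 0,"wz": 0,"tx": 0,"ty": 0,"tz": 0.096,"fingers": 38},
    {"wx": 0,"wy": 0,"wz": 0,"tx": 0,"ty": 0,"tz": 0,"fingers": 38},
  ],
)

```text
t: 3.08
eef_pos: [0.5147, -0.1241, 0.101]
orientation: [0.703, 0.711, -0.001, -0.001]
contact_force: [0.2, -0.1, 0.6]
opening: 0.447
finger_force: 0.0
```

Request:
servo_tool(
  steps=[
    {"wx": 0,"wy": 0,"wz": 0,"tx": 0,"ty": 0,"tz": 0,"fingers": 10},
    {"wx": 0,"wy": 0,"wz": 0,"tx": 0,"ty": 0,"tz": 0,"fingers": 10},
    {"wx": 0,"wy": 0,"wz": 0,"tx": 0,"ty": 0,"tz": 0,"fingers": 10},
    {"wx": 0,"wy": 0,"wz": 0,"tx": 0,"ty": 0,"tz": 0,"fingers": 10},
    {"wx": 0,"wy": 0,"wz": 0,"tx": 0,"ty": 0,"tz": 0,"fingers": 10},
    {"wx": 0,"wy": 0,"wz": 0,"tx": 0,"ty": 0,"tz": 0,"fingers": 10},
  ],
  force=50,
)

```text
t: 3.82
eef_pos: [0.516, -0.1245, 0.1028]
orientation: [0.702, 0.712, 0.0, 0.0]
contact_force: [-0.8, -0.3, 7.2]
opening: 0.206
finger_force: 51.7
```

```bash
python3 w.py pics/w3.png
```

```text
{'t': 3.825, 'qpos': [-0.2939, 0.4892, 1.987, 0.0, 0.6643, -0.3086], 'eef_pos': [0.516, -0.1245, 0.1028], 'opening': 0.2064, 'contact_force': [-0.7782, -0.2725, 7.1745]}
[[-0.015  1.     0.001]
 [ 1.     0.015 -0.   ]
 [-0.     0.001 -1.   ]]
red [ 253  235   56  131 6744] [280.4 302.9] [ 0.5159 -0.1152  0.144 ]
yellow [ 500   62   60  305 5746] [536.1 231.8] [ 0.5906 -0.0909  0.144 ]
yellow [ 438  286   43   52 1043] [463.6 313.1] [ 0.5733 -0.118   0.144 ]
green [  74  271   60   72 2671] [101.5 305.4] [ 0.4603 -0.1168  0.144 ]
```

View pics/w3.png

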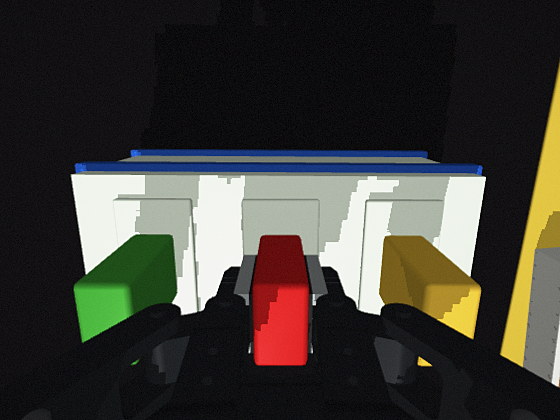

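The red handle is held centred between the pads at (280,300). The opening is 17.6 mm, matching the 18 mm handle, and the grip force is 52 N. Lifting straight up.

Request:
servo_tool(
  steps=[
    {"wx": 0,"wy": 0,"wz": 0,"tx": 0,"ty": 0,"tz": -0.04,"fingers": 10},
    {"wx": 0,"wy": 0,"wz": 0,"tx": 0,"ty": 0,"tz": -0.08,"fingers": 10},
    {"wx": 0,"wy": 0,"wz": 0,"tx": 0,"ty": 0,"tz": -0.1,"fingers": 10},
    {"wx": 0,"wy": 0,"wz": 0,"tx": 0,"ty": 0,"tz": -0.12,"fingers": 10},
    {"wx": 0,"wy": 0,"wz": 0,"tx": 0,"ty": 0,"tz": -0.15,"fingers": 10},
    {"wx": 0,"wy": 0,"wz": 0,"tx": 0,"ty": 0,"tz": -0.2,"fingers": 10},
    {"wx": 0,"wy": 0,"wz": 0,"tx": 0,"ty": 0,"tz": -0.2,"fingers": 10},
    {"wx": 0,"wy": 0,"wz": 0,"tx": 0,"ty": 0,"tz": -0.2,"fingers": 10},
    {"wx": 0,"wy": 0,"wz": 0,"tx": 0,"ty": 0,"tz": -0.2,"fingers": 10},
    {"wx": 0,"wy": 0,"wz": 0,"tx": 0,"ty": 0,"tz": -0.2,"fingers": 10},
    {"wx": 0,"wy": 0,"wz": 0,"tx": 0,"ty": 0,"tz": 0,"fingers": 10},
  ],
)

```text
t: 5.25
eef_pos: [0.5165, -0.1246, 0.4042]
orientation: [0.702, 0.712, 0.001, 0.003]
contact_force: [0.5, -0.7, -2.0]
opening: 0.203
finger_force: 50.7
```

```bash
python3 w.py pics/w4.png
```

```text
{'t': 5.25, 'qpos': [-0.2939, 0.1706, 1.6227, 0.0, 1.3422, -0.3088], 'eef_pos': [0.5165, -0.1246, 0.4042], 'opening': 0.2027, 'contact_force': [0.5228, -0.7268, -2.0351]}
[[-0.015  1.     0.006]
 [ 1.     0.015 -0.002]
 [-0.002  0.006 -1.   ]]
red [266 185  28  14 347] [279.5 192. ] [ 0.5176 -0.1455  0.144 ]
red [ 252  236   57  130 6793] [280.3 302.9] [ 0.5206 -0.2861  0.144 ]
yellow [ 448    0   88   89 4568] [497.1  31.4] [0.7365 0.0245 0.144 ]
yellow [  384    30   132   229 15139] [449.8 128.4] [ 0.7019 -0.0722  0.144 ]
yellow [319 161  16  26 381] [326.1 173.7] [ 0.5696 -0.1238  0.144 ]
green [221 156  20  30 489] [230.4 171. ] [ 0.4623 -0.1223  0.144 ]
```

Request:
servo_tool(
  steps=[
    {"wx": -0.11,"wy": 0,"wz": 0,"tx": 0,"ty": 0,"tz": 0,"fingers": 10},
    {"wx": -0.11,"wy": 0,"wz": 0,"tx": 0,"ty": 0,"tz": 0,"fingers": 10},
    {"wx": -0.11,"wy": 0,"wz": 0,"tx": 0,"ty": 0,"tz": 0,"fingers": 10},
    {"wx": 0,"wy": 0,"wz": 0,"tx": 0,"ty": 0,"tz": 0,"fingers": 10},
  ],
)

```text
t: 5.8
eef_pos: [0.5119, -0.1236, 0.3977]
orientation: [0.679, 0.688, 0.182, 0.179]
contact_force: [-0.1, -0.7, -0.9]
opening: 0.205
finger_force: 50.5
```

```bash
cat > k.py <<'E'
import numpy as np
from scipy.spatial.transform import Rotation as R
from scipy.optimize import least_squares
Ry=lambda a:R.from_euler('y',a);Rz=lambda a:R.from_euler('z',a)
def fk(q,p,s=(1,1)):
    a1,h,L,A,B,d,e=p
    X=np.array([a1,e,h])+Ry(q[1]).apply([0,0,L])
    r=Ry(q[1]+q[2]); X=X+r.apply([B,0,A])
    r=r*Rz(s[0]*q[3])*Ry(q[4]); X=X+r.apply([0,0,d])
    M=Rz(q[0])*r*Rz(s[1]*q[5]+np.pi/2)
    return Rz(q[0]).apply(X),M
E
python3 - <<'E'
from rig import *
from k import *
s=get_state();print(s['t'],s['qpos'].round(4),s['eef_pos'].round(4),s['orientation'].round(4),s['opening'],s['finger_force'])
D=[([-1.1466,.4808,1.5968,0,1.0651,-.0466],[.2947,-.579,.2307],None),([-.2936,.3147,1.8685,0,.9588,-.3076],[.5161,-.1244,.2312],None),([-.2939,.4892,1.987,0,.6643,-.3086],[.516,-.1245,.1028],None),([-.2939,.1706,1.6227,0,1.3422,-.3088],[.5165,-.1246,.4042],None),(s['qpos'],s['eef_pos'],None)]
for sg in [(1,1),(-1,1),(1,-1),(-1,-1)]:
  f=lambda p:np.r_[np.concatenate([fk(q,p,sg)[0]-x for q,x,_ in D])*1000,0.02*(p-[0,.4,.4,.4,0,.3,0])]
  o=least_squares(f,[0,.4,.4,.4,0,.3,0.03]);M=fk(s['qpos'],o.x,sg)[1]
  print(sg,o.x.round(4),np.abs(o.fun).max().round(2),np.degrees((M.inv()*R.from_quat(s['orientation'])).magnitude()).round(1))
np.save('p.npy',o.x)
E
```

```text
5.8 [-0.454  -0.0876  2.0286  0.3306  0.7599 -0.6563] [ 0.5119 -0.1236  0.3977] [0.6794 0.688  0.1823 0.1787] 0.2046273625160925 50.53981304168701
(1, 1) [1.000e-04 3.176e-01 5.974e-01 4.449e-01 3.300e-02 3.717e-01 3.030e-02] 0.06 0.0
(-1, 1) [ 0.0378  0.1769  0.2995  0.4592 -0.0883  0.0376  0.0486] 55.54 37.9
(1, -1) [1.000e-04 3.176e-01 5.974e-01 4.449e-01 3.300e-02 3.717e-01 3.030e-02] 0.06 75.2
(-1, -1) [ 0.0378  0.1769  0.2995  0.4592 -0.0883  0.0376  0.0486] 55.54 53.5
```

```bash
cat > plan.py <<'E'
from rig import *
from k import *
p=np.array([1e-4,.3176,.5974,.4449,.033,.3717,.0303])
lo=np.array([-2.75,-.82,.23,-1.56,.09,-2.92]);hi=np.array([2.75,2.05,2.67,4.7,2.69,2.92])
def ik(q0,x,M):
    def f(q):
        X,N=fk(q,p);return np.r_[(X-x)*10,(N.inv()*M).as_rotvec()]
    o=least_squares(f,np.clip(q0,lo+1e-6,hi-1e-6),bounds=(lo,hi));return o.x,np.abs(o.fun).max()
if __name__=='__main__':
    s=get_state();M0=R.from_quat(s['orientation']);x0=s['eef_pos'];q0=s['qpos'];out=[]
    for z in(.32,.4):
     for hd in range(-120,121,15):
      for up in(1,-1):
        a=np.radians(hd);zt=np.array([np.cos(a),np.sin(a),0]);y=np.array([0,0,up]);M=R.from_matrix(np.c_[np.cross(y,zt),y,zt])
        x1=np.array([.579,.126,z])-.0528*zt
        rv=(M0.inv()*M).as_rotvec();n=int(np.ceil(np.linalg.norm(rv)/.175));q=q0;er=0;mg=9;st=0
        path=[(x0+(x1-x0)*i/7,M0) for i in range(1,8)]+[(x1,M0*R.from_rotvec(rv*i/n)) for i in range(1,n+1)]
        for x,m in path:
            qn,e=ik(q,x,m);st=max(st,np.abs(qn-q).max());q=qn;er=max(er,e);mg=min(mg,np.min(np.r_[q-lo,hi-q]))
            if er>1e-3: break
        if er<1e-3: print(z,hd,up,'n',n,'margin %.2f step %.2f'%(mg,st),q.round(2))
E
python3 plan.py
```

```text
0.32 -120 1 n 13 margin 0.24 step 0.48 [ 0.53  1.17  0.87 -0.9   2.45  2.36]
0.32 -120 -1 n 13 margin 0.24 step 0.23 [ 0.53  1.17  0.87 -0.9   2.45 -0.78]
0.32 -105 1 n 12 margin 0.43 step 0.49 [ 0.63  1.08  1.1  -0.96  2.26  2.41]
0.32 -105 -1 n 14 margin 0.43 step 0.20 [ 0.63  1.08  1.1  -0.96  2.26 -0.74]
0.32 -90 1 n 11 margin 0.44 step 0.51 [ 0.72  0.98  1.34 -1.03  2.07  2.47]
0.32 -90 -1 n 14 margin 0.44 step 0.19 [ 0.72  0.98  1.34 -1.03  2.07 -0.67]
0.32 -75 1 n 10 margin 0.35 step 0.53 [ 0.81  0.89  1.59 -1.12  1.89  2.56]
0.32 -75 -1 n 15 margin 0.44 step 0.19 [ 0.81  0.89  1.59 -1.12  1.89 -0.58]
0.32 -60 1 n 9 margin 0.22 step 0.55 [ 0.88  0.81  1.84 -1.25  1.74  2.68]
0.32 -60 -1 n 16 margin 0.31 step 0.20 [ 0.88  0.81  1.84 -1.25  1.74 -0.46]
0.32 -45 1 n 8 margin 0.04 step 0.59 [ 0.93  0.75  2.09 -1.43  1.61  2.84]
0.32 -45 -1 n 16 margin 0.13 step 0.20 [ 0.93  0.75  2.09 -1.43  1.61 -0.3 ]
0.32 45 -1 n 16 margin 0.17 step 0.27 [-0.65  0.74  2.5   1.7   1.58 -0.09]
0.32 60 -1 n 16 margin 0.39 step 0.24 [-0.65  0.73  2.25  1.44  1.59  0.17]
0.32 75 1 n 10 margin 0.13 s
[... 1610 characters left out ...]
  2.23  1.45  1.62 -2.78]
0.4 60 -1 n 16 margin 0.44 step 0.18 [-0.65  0.55  2.23  1.45  1.62  0.36]
0.4 75 1 n 10 margin 0.28 step 0.56 [-0.6   0.63  1.98  1.28  1.74 -2.64]
0.4 75 -1 n 15 margin 0.60 step 0.17 [-0.6   0.63  1.98  1.28  1.74  0.5 ]
0.4 90 1 n 11 margin 0.39 step 0.53 [-0.52  0.72  1.74  1.15  1.89 -2.53]
0.4 90 -1 n 14 margin 0.59 step 0.16 [-0.52  0.72  1.74  1.15  1.89  0.61]
0.4 105 1 n 12 margin 0.48 step 0.50 [-0.43  0.82  1.49  1.06  2.06 -2.44]
0.4 105 -1 n 14 margin 0.59 step 0.17 [-0.43  0.82  1.49  1.06  2.06  0.7 ]
0.4 120 1 n 13 margin 0.44 step 0.48 [-0.33  0.92  1.24  1.    2.25 -2.37]
0.4 120 -1 n 13 margin 0.44 step 0.20 [-0.33  0.92  1.24  1.    2.25  0.77]
```

```bash
cat > go.py <<'E'
from plan import *
s=get_state();M0=R.from_quat(s['orientation']);x0=s['eef_pos']
zt=np.array([0,1,0]);y=np.array([0,0,-1]);M=R.from_matrix(np.c_[np.cross(y,zt),y,zt])
x1=np.array([.579,.126,.4])-.0528*zt
print('shift',(M0.inv().apply(x1-x0)/.2).round(4),'turn',((M0.inv()*M).as_rotvec()/(np.pi/2)).round(4))
E
python3 go.py
```

```text
shift [0.9796 0.3076 0.1634] turn [0.9986 0.5885 1.0128]
```

Request:
servo_tool(
  steps=[
    {"wx": 0,"wy": 0,"wz": 0,"tx": 0.14,"ty": 0.0439,"tz": 0.0233,"fingers": 10},
    {"wx": 0,"wy": 0,"wz": 0,"tx": 0.14,"ty": 0.0439,"tz": 0.0233,"fingers": 10},
    {"wx": 0,"wy": 0,"wz": 0,"tx": 0.14,"ty": 0.0439,"tz": 0.0233,"fingers": 10},
    {"wx": 0,"wy": 0,"wz": 0,"tx": 0.14,"ty": 0.0439,"tz": 0.0233,"fingers": 10},
    {"wx": 0,"wy": 0,"wz": 0,"tx": 0.14,"ty": 0.0439,"tz": 0.0233,"fingers": 10},
    {"wx": 0,"wy": 0,"wz": 0,"tx": 0.14,"ty": 0.0439,"tz": 0.0233,"fingers": 10},
    {"wx": 0,"wy": 0,"wz": 0,"tx": 0.14,"ty": 0.0439,"tz": 0.0233,"fingers": 10},
  ],
)

```text
t: 6.68
eef_pos: [0.583, 0.0738, 0.4021]
orientation: [0.679, 0.689, 0.182, 0.18]
contact_force: [0.8, -0.5, -0.9]
opening: 0.204
finger_force: 50.5
```

Request:
servo_tool(
  steps=[
    {"wx": 0.0624,"wy": 0.0368,"wz": 0.0633,"tx": 0,"ty": 0,"tz": 0,"fingers": 10},
    {"wx": 0.0624,"wy": 0.0368,"wz": 0.0633,"tx": 0,"ty": 0,"tz": 0,"fingers": 10},
    {"wx": 0.0624,"wy": 0.0368,"wz": 0.0633,"tx": 0,"ty": 0,"tz": 0,"fingers": 10},
    {"wx": 0.0624,"wy": 0.0368,"wz": 0.0633,"tx": 0,"ty": 0,"tz": 0,"fingers": 10},
    {"wx": 0.0624,"wy": 0.0368,"wz": 0.0633,"tx": 0,"ty": 0,"tz": 0,"fingers": 10},
    {"wx": 0.0624,"wy": 0.0368,"wz": 0.0633,"tx": 0,"ty": 0,"tz": 0,"fingers": 10},
    {"wx": 0.0624,"wy": 0.0368,"wz": 0.0633,"tx": 0,"ty": 0,"tz": 0,"fingers": 10},
    {"wx": 0.0624,"wy": 0.0368,"wz": 0.0633,"tx": 0,"ty": 0,"tz": 0,"fingers": 10},
  ],
)

```text
t: 7.68
eef_pos: [0.5826, 0.0722, 0.4019]
orientation: [0.842, 0.418, 0.109, -0.322]
contact_force: [0.4, 0.2, -1.5]
opening: 0.206
finger_force: 50.6
```

Request:
servo_tool(
  steps=[
    {"wx": 0.0624,"wy": 0.0368,"wz": 0.0633,"tx": 0,"ty": 0,"tz": 0,"fingers": 10},
    {"wx": 0.0624,"wy": 0.0368,"wz": 0.0633,"tx": 0,"ty": 0,"tz": 0,"fingers": 10},
    {"wx": 0.0624,"wy": 0.0368,"wz": 0.0633,"tx": 0,"ty": 0,"tz": 0,"fingers": 10},
    {"wx": 0.0624,"wy": 0.0368,"wz": 0.0633,"tx": 0,"ty": 0,"tz": 0,"fingers": 10},
    {"wx": 0.0624,"wy": 0.0368,"wz": 0.0633,"tx": 0,"ty": 0,"tz": 0,"fingers": 10},
    {"wx": 0.0624,"wy": 0.0368,"wz": 0.0633,"tx": 0,"ty": 0,"tz": 0,"fingers": 10},
    {"wx": 0.0624,"wy": 0.0368,"wz": 0.0633,"tx": 0,"ty": 0,"tz": 0,"fingers": 10},
    {"wx": 0.0624,"wy": 0.0368,"wz": 0.0633,"tx": 0,"ty": 0,"tz": 0,"fingers": 10},
    {"wx": 0,"wy": 0,"wz": 0,"tx": 0,"ty": 0,"tz": 0,"fingers": 10},
    {"wx": 0,"wy": 0,"wz": 0,"tx": 0,"ty": 0,"tz": 0,"fingers": 10},
  ],
)

```text
t: 8.93
eef_pos: [0.5824, 0.0726, 0.4021]
orientation: [0.709, 0.003, -0.0, -0.706]
contact_force: [-0.7, 0.5, -1.6]
opening: 0.201
finger_force: 50.7
```

```bash
python3 go.py
python3 - <<'E'
from rig import *
import cv2,numpy as np
s=get_state();print(s['t'],s['qpos'].round(3),s['opening'],s['finger_force'])
a=get_image('scene');b=get_image('top');np.save('scene2.npy',a);np.save('top2.npy',b)
cv2.imwrite('pics/f.png',cv2.resize(np.hstack([a[60:310,130:480],b[100:350,130:480]]),(800,286))[...,::-1])
E
```

```text
shift [-0.0171  0.0103  0.0032] turn [0.0026 0.003  0.0028]
8.925 [-0.519  0.722  1.722  1.151  1.895  0.623] 0.20080334689967158 50.73475420475006
```

View pics/f.png

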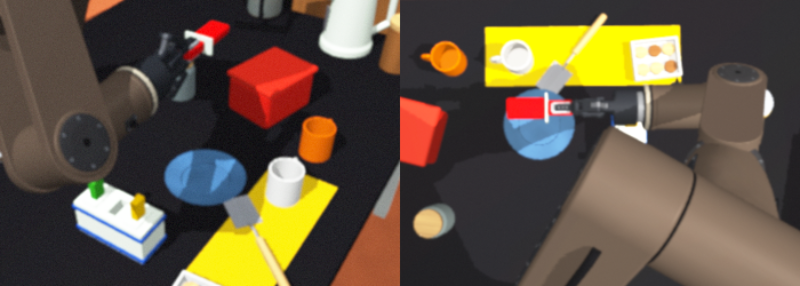

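The scene view shows the lolly level, broad face up, with the pocket empty and the yellow and green lollies still in the mould. In the top view the ice is at about crop (527,107), over the plate but shifted by parallax. I'll apply the small correction and measure the ice across both views.

Request:
servo_tool(
  steps=[
    {"wx": 0.0026,"wy": 0.003,"wz": 0.0028,"tx": -0.017,"ty": 0.01,"tz": 0.003,"fingers": 10},
    {"wx": 0,"wy": 0,"wz": 0,"tx": 0,"ty": 0,"tz": 0,"fingers": 10},
    {"wx": 0,"wy": 0,"wz": 0,"tx": 0,"ty": 0,"tz": 0,"fingers": 10},
  ],
)

```text
t: 9.4
eef_pos: [0.5788, 0.0733, 0.4004]
orientation: [-0.706, 0.002, -0.0, 0.708]
contact_force: [0.4, -0.7, -0.3]
opening: 0.206
finger_force: 50.7
```

```bash
python3 go.py
python3 - <<'E'
from rig import *
from h import *
T,S=camera_model('top'),camera_model('scene')
a,b=get_image('top'),get_image('scene');X=np.array([.579,.126,.4]);r=[]
for c,m in((T,a),(S,b)):
    k=np.array(c['R'])@X+c['t'];uv=k[:2]/k[2]*c['fx']+[c['cx'],c['cy']]
    g=min(blobs(masks(m)['red'],60),key=lambda q:np.hypot(*(q[1]-uv)));print('expected',uv.round(1),'seen',g[1].round(1),g[0]);r.append(ray(c,*g[1]))
    for st,ce,mm in blobs(masks(m)['blue'],1000): print('  plate',st)
print(cross(*r))
g=min(blobs(masks(a)['red'],60),key=lambda q:abs(q[1][0]-235)+abs(q[1][1]-195))
x,y,w,h,_=g[0];print('ice ends',onz(T,x,y+h/2,.409),onz(T,x+w,y+h/2,.409))
print(get_state()['t'])
E
```

```text
shift [ 0.0011  0.0019 -0.0003] turn [-0.0013 -0.0019 -0.001 ]
expected [239.1 196.5] seen [238.6 195.3] [222 186  34  19 608]
  plate [ 221  204   62   36 1667]
expected [311.7  89.8] seen [316.3  85.9] [300  77  31  22 368]
  plate [ 273  190   73   50 2857]
(array([0.58434371, 0.12864001, 0.40943127]), np.float64(0.00831221234373251))
ice ends [0.58093296 0.1651401  0.409     ] [0.58014583 0.08555893 0.409     ]
9.5
```

```bash
python3 -c "
from rig import *
print(close_job())"
```

```text
the job is handed in; nothing more can be done
None
```

The job is handed in at about 9.5 s: the red lolly is out of the mould and held level, broad face up, with its ice within about 2 mm of the plate's middle and about 40 cm above the worktop; the other two lollies are still in the mould.

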